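Carry a friction ring on a lifting paddle into the gauging station

TASK

Open the orange cover of the gauging station until it meets its stop and leave it open. Then take the paddle by its blue upright grip, carry the brass friction ring lying on its blade level to the station and lower it so that the ring lies flat on the two white rails, between the four pins; draw the paddle out and stand it flat on the table. Do not touch the ring with the gripper, tip it or let it fall, and leave the oil bottle, the cardboard core and the wrench alone.

Things in the scene. Friction and masses are not known exactly. Their poses are not given: they have to be found in the camera images.
- station: Gauging station fixed to the table. Base plate 10 mm thick, x -60 to 75, y +-76 mm. Dark side walls (|y| 71 to 76, x -60 to 70) and back wall (x 62 to 72), 92 mm high; front (-x) open above the base plate. Origin: on the table under the nest centre; x points from the open front to the hinged back, z up. Yaw varies: the front faces the robot's right and somewhat towards it.
- nest (a point): Centre of the nest at rail-top height, 52 mm above the table: the ring's underside centre belongs here. Axes as the station's. Four pins (12 mm across, 8 mm high) stand on the rails at x +-40, y +-40 mm from here; the ring fits between them with about 5 mm play all round.
- throat (a point): Front mouth of the open throat between the two white rails, at rail-top height, 55 mm in front (-x) of the nest. The rails are 110 mm long in x, centred on the nest; the throat is 52 mm wide in y and goes 42 mm down to the base plate. A blade lowered in it leaves a ring on the rails and can be drawn out to the front under it.
- cover (a joint): Opening angle of the orange cover (rad): 0 closed (level), 1.75 at its stop (just past upright, leaning back). The hinge is stiff (about 0.2 N m): the cover stays where it is left. Starts at 0 to 0.25.
- cover_hinge (a point): Middle of the cover's hinge line, 94 mm above the table, 67 mm behind the nest (station +x). The hinge line runs along the station's y; opening is a positive turn about +y and lifts the front edge. The point's axes turn with the cover. In them the cover panel spans x -130 to 5, y +-76, z 2 to 7 mm.
- cover_grip (a point): Point in the cover's black pull tab, at x -112, z +33 mm from the hinge in the cover's turning axes. The tab is 12 mm thick (x), 30 mm wide (y) and stands 40 mm up from the panel; the point is on its middle plane, 14 mm below its end. Pinch its two end faces along y, 30 mm apart; it can then pivot between the pads as the cover turns.
- paddle: Loose lifting paddle, about 0.32 kg: dark blade x -50 to 115, 34 mm wide, 5 mm thick; blue upright post at x = 0 (24 mm along x, 16 mm along y, top 110 mm above the underside); steel counterweight x -80 to -50, 34 wide, 22 mm high. Origin: at the underside below the post; x points to the blade's tip, z up. It stands flat on the table, and hangs nearly balanced from the post.
- paddle_grip (a point): Centre of the blue post at gripping height, 85 mm above the paddle's underside; pinch its flat faces, 16 mm apart along the paddle's y. Axes as the paddle's.
- paddle_blade (a point): Point on the blade's upper face, 80 mm in front of the post and 35 mm behind the tip; the ring lies centred within about 6 mm of it. Axes as the paddle's.
- ring: Loose flat brass-coloured friction ring, 90 mm outside, 36 mm hole, 5 mm thick, about 0.12 kg, lying unfastened on the paddle's blade. Origin: centre of its underside, z along its axis.
- oil: Bystander: amber oil bottle with black cap, 52 mm across, 130 mm high. Origin under its centre.
- core: Bystander: cardboard label-roll core standing on end, 76 mm across, 75 mm high. Origin under its centre.
- wrench: Bystander: steel wrench 160 mm long, lying on the table along its x.
There are look-alikes about, which are no part of the job. Several things look just like the paddle: the one meant starts nearest to the robot's base.

How it is judged:
By the outcome, as a careful person would: the job done as asked, in the order asked, and still so for the second after the job is handed in, with the robot touching nothing.
It also fails if it takes over 72 s, if anything falls off the work surface, if the arm or the gripper's body presses on something with over 40 N, if the wrist force passes 120 N, or if a joint passes its speed limit or range.

ROBOT

A 6-joint arm with a two-finger parallel gripper is mounted at the origin on the work surface. World frame = base frame: x ahead of the robot, y to its left, z up, the work surface at z = 0. Lengths are in m, angles in rad, forces in N, time in s.
With the tool pointing down it reaches from about 0.35 to 0.975 m from the base axis. Payload 4.9 kg.
Tool frame: the origin (TCP) lies at the very end of the fingers, on their centre line; the grasp point (between the pads) lies manip.grip_point_offset behind it (manip.grip_point_offset is the distance from the TCP to the grasp point, in m); z points along the fingers, y is the direction in which the jaws open and shut (so a half turn about z gives the same grasp; the last joint's range is limited). The gripper opens to 85 mm and grips with 20 to 120 N. Pads are 22 mm wide; open, the fingers measure 114 mm over their backs; the gripper's body (76 mm by 85 mm) begins 54 mm behind the grasp point. The pads swing forward as they close: fully open they stand 13 mm farther back than shut.
Start: joints at [-1.441, 0.053, 1.613, -0, 1.476, -0.119], TCP at [0.154, -0.606, 0.231] pointing down, gripper open.
Joint ranges: [-3.01, 3.01], [-1.01, 2.22], [0.06, 2.58], [-1.02, 4.17], [0.09, 2.62], [-3.14, 3.14]. Speed limits (rad/s): [2.57, 2.57, 3.14, 3.14, 3.14, 3.14].

INTERFACE

Orientations are given as a unit quaternion [w, x, y, z].
In Python, from plant import status, grab_frame, camera_params, ticket, boxes_of, outline_of, manip gives the robot as it stands. The module is installed in compiled form; this text tells all that it offers.
- The arm moves only by the tool play_rows, never from a script. Its argument "deltas" is a list of rows, each a list of 2 entries, a list of its own where there are three numbers: the shift along the world's x, y, z in m, then the turn about the world's z in rad. A call has 1 to 5 rows; each row is the pose to reach, as a shift and turn from the pose commanded when the call began; what a row does not reach only later rows make up. A row lasts 1/8 s, in which the tool goes at most 62.5 mm and 10.7 degrees, less where a joint would pass 70% of its speed; a pose out of reach is approached as far as the arm can. A call with a gripper value outside its range is refused whole. "grip" is the opening, from -1 (shut) to 1 (fully open), set as the call begins (left out, the last holds). The fingers move at their own pace and stop on an object; the grip force is fixed at half the most. Time passes only in rows, so rows that repeat a pose let the fingers close. It gives the time, the measured TCP pose, the force and the opening at its end, in the units of the state.
- status.state(): the state, without advancing time (a new reading comes with each control period).
- grab_frame(name): name is "scene" or "top"; returns (picture, depth): 420x560x3 uint8, blue, green, red; 420x560 float32, m along the optical axis (not along the pixel's ray), 0 where there is no reading.
- camera_params(name): a dict with "mtx" (3x3 intrinsics, pixels), "distortion" ([k1, k2, p1, p2, k3] as OpenCV has them; the pictures are not rectified), "world_from_camera" (4x4, takes a point from camera to world coordinates). Camera axes: x right, y up, looking along -z (the intrinsics and any distortion apply to the point x, -y, -z); pixel columns grow to the right and rows downward; lengths in m; the calibration is good to about 2 mm. A picture is of the moment at which its call begins. camera_params takes no time and is no camera call.
- ticket.job_done(): hands the job in, once; it reports no verdict.
Trained networks look in the newest picture that a camera, given by its name, has taken for a name from the list of things; names that differ only in an ending like _2 or _b are one class to them, and where a whole thing is asked for, a point or a joint stands for the part that bears it (a point fixed in the world has none). Each returns a list of dicts, best first, with "confidence" (0 to 1); they miss things now and then, are a little off and sometimes report something else, mostly with a low value. They report only what shows in the picture. A call takes as long as a camera call. They do not tell look-alikes from the thing itself.
- boxes_of(camera, name): "box" ([left, top, right, bottom] in pixels, round what is visible of it).
- outline_of(camera, name): "region" (420x560 bool, what is visible of it) and "box" ([left, top, right, bottom] in pixels, round what is visible of it).
The state is a dict: "time": time; "joint_pos": joint angles; "joint_vel": joint speeds; "joint_efforts": joint torques, N m; "tool_pos": TCP position; "tool_rot": TCP orientation; "contact_force": force on the tool from outside, world axes, zero at the start; "ft_torque": the same for the moment, N m; "gripper_width": opening from 0.0 (shut) to 1.0 (fully open).
Only numpy, scipy, OpenCV 4.12 (cv2) and the standard library are available. Lean on these libraries where they do the work, as an engineer would, in place of code of your own. Each camera call takes 0.05 s, during which the arm holds its last target.

## Working session

There is one attempt and no reset: what is moved stays moved. The work goes in short steps, Python scripts to look and compute and a tool call to move; the robot and the scene stay as the last step left them, time stands still between calls to the robot, and variables do not carry over. Pictures are saved under pics/ and viewed, and the job is handed in when it is done.

Besides the shell and the picture viewer there is one more tool, called after "Request:" in YAML: its name, and indented under it one key for each argument. play_rows: Moves the arm, as the interface text tells. Its arguments: {"type":"object","properties":{"deltas":{"type":"array"},"grip":{"type":"number"}},"required":["deltas"]}

```bash
mkdir -p pics; cat > h.py <<'E'
import numpy as np, cv2
from plant import status, grab_frame, camera_params, ticket, boxes_of, outline_of, manip
def cloud(cam, depth):
    p=camera_params(cam); K=np.array(p["mtx"],float); d=np.array(p["distortion"],float); T=np.array(p["world_from_camera"])
    h,w=depth.shape
    u,v=np.meshgrid(np.arange(w),np.arange(h))
    pts=np.stack([u.ravel(),v.ravel()],1).astype(np.float64)[:,None]
    n=cv2.undistortPoints(pts,K,d).reshape(h,w,2)
    P=np.stack([n[...,0]*depth,-n[...,1]*depth,-depth],-1)
    W=P@T[:3,:3].T+T[:3,3]
    W[depth<=0]=np.nan
    return W
def proj(cam,pts):
    p=camera_params(cam); K=np.array(p["mtx"],float); d=np.array(p["distortion"],float); T=np.array(p["world_from_camera"])
    C=(np.asarray(pts,float)-T[:3,3])@T[:3,:3]
    C=C*[1,-1,-1]
    return cv2.projectPoints(C,np.zeros(3),np.zeros(3),K,d)[0].reshape(-1,2)
E
python3 - <<'E'
from h import *
print(status.state()); print(manip.grip_point_offset)
for c in ("scene","top"):
    im,d=grab_frame(c); cv2.imwrite(f"pics/{c}0.png",im); np.savez(f"{c}0.npz",im=im,d=d)
    p=camera_params(c); print(c,p)
    for n in ("paddle","ring","station","cover","cover_grip","oil","core","wrench"):
        print(n,[(np.round(b["box"]).tolist(),round(b["confidence"],2)) for b in boxes_of(c,n)])
E
```

```text
{'time': 0.0, 'joint_pos': array([-1.44102059e+00,  5.33652395e-02,  1.61428486e+00, -2.93398673e-05,
        1.47601421e+00, -1.19026337e-01]), 'joint_vel': array([ 5.69327729e-05,  6.43877744e-04,  1.26985836e-04,  1.07834697e-04,
        1.25876257e-03, -6.08128158e-05]), 'joint_efforts': array([-1.21368130e-04, -3.93683910e+01, -3.70174026e+01, -1.11129787e-04,
        7.02518126e-03, -1.86156456e-05]), 'tool_pos': array([ 0.15379708, -0.60513778,  0.23006329]), 'tool_rot': array([-1.03573498e-03,  9.92271458e-01,  1.24081748e-01, -2.01696726e-05]), 'contact_force': array([-0.69188292,  0.02667988, -0.61773585]), 'ft_torque': array([-0.01010692, -0.02547527, -0.01602203]), 'gripper_width': 1.0004231129829697}
0.0187
scene {'mtx': array([[446.75506274,   0.        , 282.22209402],
       [  0.        , 446.75506274, 209.8572952 ],
       [  0.        ,   0.        ,   1.        ]]), 'distortion': array([0.01876577, 0.        , 0.        , 0.        , 0.        ]), 'world_from_camera': array([[ 0.69670671, -0.54072886,  0.47139374,  1.15244887],
       [ 0.71716885,  0.54003996, -0
[... 999 characters left out ...]
5055, -0.17192894],
       [ 0.01703536,  0.05111085,  0.99854768,  1.38877181],
       [ 0.        ,  0.        ,  0.        ,  1.        ]])}
paddle [([255.0, 220.0, 314.0, 236.0], 0.97), ([340.0, 191.0, 380.0, 250.0], 0.62), ([382.0, 253.0, 436.0, 298.0], 0.59), ([124.0, 179.0, 196.0, 243.0], 0.46)]
ring [([246.0, 212.0, 275.0, 236.0], 0.87), ([256.0, 218.0, 313.0, 234.0], 0.52)]
station [([123.0, 179.0, 195.0, 246.0], 0.61)]
cover [([125.0, 180.0, 194.0, 245.0], 0.77), ([125.0, 177.0, 195.0, 248.0], 0.34)]
cover_grip [([124.0, 179.0, 191.0, 245.0], 0.84)]
oil []
core [([232.0, 134.0, 260.0, 161.0], 0.52), ([125.0, 177.0, 199.0, 243.0], 0.37)]
wrench [([285.0, 170.0, 334.0, 184.0], 0.89)]
```

View pics/scene0.png

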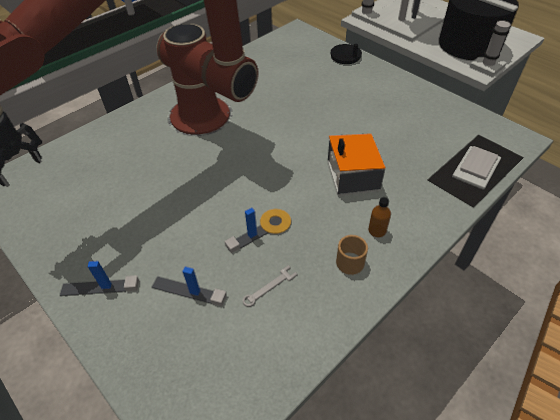

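View pics/top0.png

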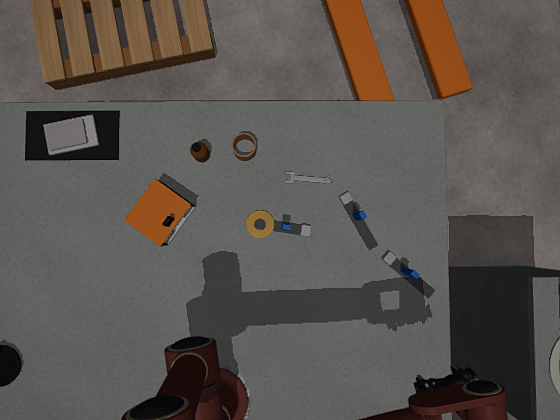

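```bash
python3 - <<'E'
from h import *
im=cv2.imread("pics/top0.png"); 
a=cv2.resize(im[165:305,110:450],None,fx=2.35,fy=2.35,interpolation=cv2.INTER_CUBIC)
im=cv2.imread("pics/scene0.png"); 
b=cv2.resize(im[120:310,50:400],None,fx=2.2,fy=2.2,interpolation=cv2.INTER_CUBIC)
cv2.imwrite("pics/a.png",a);cv2.imwrite("pics/b.png",b)
E
```

```text
(no output)
```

View pics/a.png

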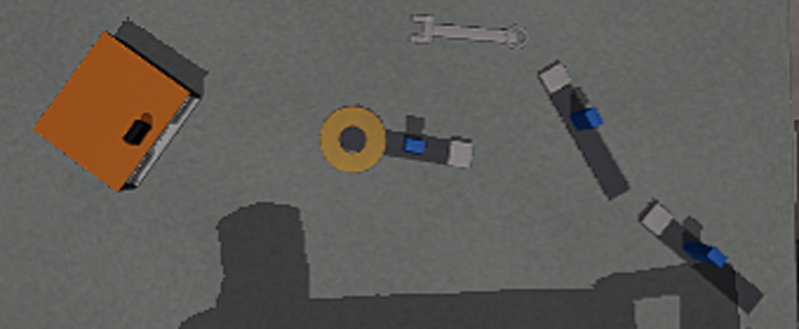

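View pics/b.png

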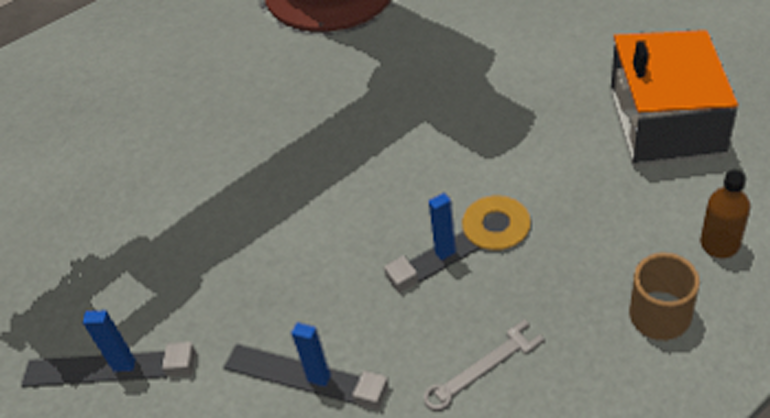

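The top view shows three paddles: at (285,228) with the ring on its blade, at (358,215) and at (410,272). The first one carries the brass ring. Next I check its distance to the base and measure poses.

```bash
python3 - <<'E'
from h import *
for c in ("top","scene"):
    z=np.load(c+"0.npz"); im,d=z["im"],z["d"]; W=cloud(c,d); hsv=cv2.cvtColor(im,cv2.COLOR_BGR2HSV)
    H,S,V=[hsv[...,i].astype(int) for i in range(3)]
    t=W[...,2]
    # table check
    m=(np.abs(t)<.02)&(W[...,0]>.3)&(W[...,0]<.9); print(c,"table z",np.nanmedian(t[m]))
    blue=(H>100)&(H<125)&(S>150)&(V>60)
    n,l,st,ce=cv2.connectedComponentsWithStats(blue.astype(np.uint8))
    for i in range(1,n):
        if st[i,4]<15: continue
        P=W[l==i]; top=P[P[:,2]>np.nanmax(P[:,2])-.012]
        print("blue",ce[i].round(),st[i,4],"median",np.nanmedian(P,0).round(4),"top",len(top),np.nanmean(top,0).round(4), "r",np.hypot(*np.nanmean(top,0)[:2]).round(3))
    org=(H>5)&(H<18)&(S>200)&(V>120)&(t>.06)&(t<.2)&(W[...,0]>.2)&(W[...,0]<1)
    n,l,st,ce=cv2.connectedComponentsWithStats(org.astype(np.uint8)); i=1+np.argmax(st[1:,4]); P=W[l==i]
    A=np.c_[P[:,:2],np.ones(len(P))]; s=np.linalg.lstsq(A,P[:,2],rcond=None)[0]; print("cover",st[i],"plane",s, "res",np.std(A@s-P[:,2]),"mean",P.mean(0))
    r=cv2.minAreaRect((P[:,:2]*1000).astype(np.float32)); print(r, cv2.boxPoints(r).round(1).tolist())
    r=cv2.minAreaRect(np.argwhere(l==i)[:,::-1].astype(np.float32)); print(cv2.boxPoints(r).round(1).tolist())
    br=(H>15)&(H<30)&(S>120)&(V>80)&(t<.03)&(t>-.02)&(W[...,0]>.3)&(W[...,0]<1)
    n,l,st,ce=cv2.connectedComponentsWithStats(br.astype(np.uint8)); i=1+np.argmax(st[1:,4]); P=W[l==i]
    cn=cv2.findContours((l==i).astype(np.uint8),cv2.RETR_EXTERNAL,cv2.CHAIN_APPROX_NONE)[0][0][:,0]
    print("ring",st[i],P.mean(0),np.median(P,0), cv2.minEnclosingCircle((P[:,:2]*1000).astype(np.float32)))
    # black tab: high above cover
    if c=="top": m=(V<50)
    else: m=V<60
    m&=(t>.1)&(t<.19)&(W[...,0]>.3)&(W[...,0]<.9)&(W[...,1]>-.3)&(W[...,1]<.35)
    P=W[m]; print("tab",m.sum(),P.mean(0),P.min(0),P.max(0)); 
    Q=P[P[:,2]>P[:,2].max()-.01]; print(" top",len(Q),Q.mean(0))
E
```

```text
top table z 0.0015126330030428292
blue [362. 215.] 44 median [ 0.5709 -0.4492  0.111 ] top 39 [ 0.5715 -0.4499  0.111 ] r 0.727
blue [286. 227.] 49 median [ 0.5373 -0.2254  0.1108] top 42 [ 0.5384 -0.2264  0.1109] r 0.584
blue [412. 274.] 65 median [ 0.3946 -0.5991  0.1085] top 44 [ 0.3964 -0.601   0.1108] r 0.72
cover [ 125  179   66   67 2169] plane [-0.04384132 -0.06042547  0.14207393] res 0.00246298981281881 mean [0.58584133 0.15344972 0.10711761]
((584.7774658203125, 151.95819091796875), (133.82115173339844, 151.13153076171875), 54.367713928222656) [[484.3999938964844, 141.60000610351562], [607.2000122070312, 53.599998474121094], [685.2000122070312, 162.3000030517578], [562.2999877929688, 250.39999389648438]]
[[123.69999694824219, 220.0], [154.10000610351562, 177.89999389648438], [190.1999969482422, 204.0], [159.8000030517578, 246.0]]
ring [246 210  28  28 517] [ 0.54949084 -0.14660749  0.01109294] [ 0.54873165 -0.14757575  0.0110681 ] ((549.2844848632812, -146.16233825683594), 44.72850799560547)
tab 137 [0.65546673 0.07343135 0.13651363] [ 0.48796948 -0.2286048   0.10222443] [0
[... 542 characters left out ...]
8.1400146484375, 150.917724609375), (132.6781768798828, 153.48219299316406), 54.097557067871094) [[487.1000061035156, 142.1999969482422], [611.4000244140625, 52.20000076293945], [689.2000122070312, 159.6999969482422], [564.9000244140625, 249.6999969482422]]
[[329.0, 136.0], [382.0, 132.8000030517578], [384.1000061035156, 167.89999389648438], [331.1000061035156, 171.10000610351562]]
ring [260 209  31  25 510] [ 0.55329027 -0.14873077  0.00934831] [ 0.55382149 -0.14991444  0.00941006] ((552.1348266601562, -147.2923126220703), 44.6773567199707)
tab 156 [0.67495995 0.0685388  0.12955383] [0.5449393  0.02270621 0.10643962] [0.78614487 0.12048115 0.15001382]
 top 30 [0.5608934 0.111073  0.1465751]
```

The paddle at top (286,227) and scene (251,222) is 0.58 m from the base; the other two are 0.72 and 0.73 m away. It also carries the ring. The crops confirm that it is the paddle meant.

Station yaw is about 54.3°, nest about (0.583, 0.147), and cover angle about 0.08. I move to the cover tab first.

Request:
play_rows:
  deltas:
    - [[0.029, 0.051, 0], 0.14]
    - [[0.058, 0.102, 0], 0.28]
    - [[0.087, 0.153, 0], 0.42]
    - [[0.116, 0.204, 0], 0.56]
    - [[0.145, 0.256, 0], 0.7]
  grip: 1

```text
time: 1.52
tool_pos: [0.2995, -0.3481, 0.2315]
tool_rot: [0.0, 0.889, 0.459, 0.0]
contact_force: [0.1, -0.2, 0.0]
gripper_width: 1.001
```

Request:
play_rows:
  deltas:
    - [[0.029, 0.051, 0], 0]
    - [[0.058, 0.102, 0], 0]
    - [[0.087, 0.153, 0], 0]
    - [[0.116, 0.204, 0], 0]
    - [[0.145, 0.256, 0], 0]

```text
time: 2.15
tool_pos: [0.4446, -0.092, 0.2318]
tool_rot: [0.001, 0.89, 0.457, 0.0]
contact_force: [0.3, -0.9, 0.4]
gripper_width: 0.998
```

Request:
play_rows:
  deltas:
    - [[0.029, 0.051, 0], 0]
    - [[0.058, 0.102, 0], 0]
    - [[0.087, 0.153, 0], 0]
    - [[0.115, 0.206, 0], 0]
    - [[0.115, 0.206, 0], 0]

```text
time: 2.78
tool_pos: [0.5596, 0.1155, 0.2308]
tool_rot: [-0.0, 0.888, 0.459, -0.0]
contact_force: [0.1, -0.4, -0.3]
gripper_width: 0.999
```

Request:
play_rows:
  deltas:
    - [[0, -0.003, -0.05], 0]
    - [[0, -0.003, -0.09], 0]
    - [[0, -0.003, -0.11], 0]
    - [[0, -0.003, -0.11], 0]

```text
time: 3.28
tool_pos: [0.5578, 0.1087, 0.12]
tool_rot: [-0.001, 0.89, 0.457, -0.001]
contact_force: [0.7, 0.9, 0.9]
gripper_width: 1.001
```

```bash
python3 - <<'E'
from h import *
print(status.state()["tool_pos"],status.state()["contact_force"])
o=[]
for c,(r0,r1,c0,c1) in (("scene",(80,220,290,430)),("top",(150,270,90,230))):
    im,d=grab_frame(c); np.savez(c+"1.npz",im=im,d=d)
    a=cv2.resize(im[r0:r1,c0:c1],(400,400),interpolation=cv2.INTER_CUBIC);o.append(a)
cv2.imwrite("pics/c.png",np.hstack(o))
E
```

```text
[0.55783708 0.10868072 0.120009  ] [0.72616984 0.90223294 0.88546856]
```

View pics/c.png

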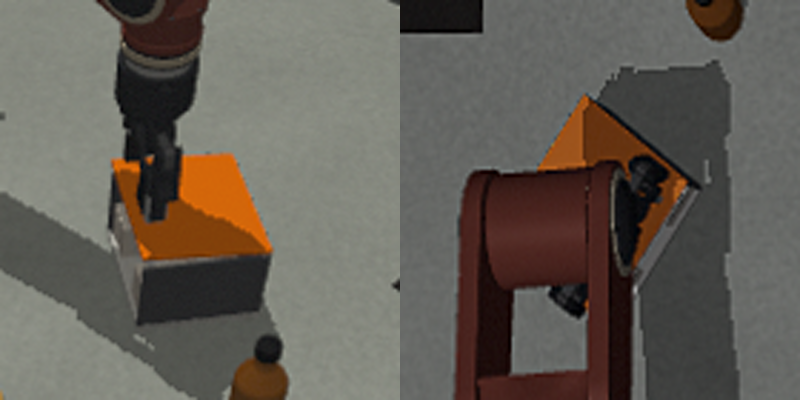

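The fingers straddle the tab. I make a small correction and close.

Request:
play_rows:
  deltas:
    - [[0.001, 0.003, 0], 0]
    - [[0.001, 0.003, 0], 0]

```text
time: 3.62
tool_pos: [0.5609, 0.1125, 0.123]
tool_rot: [0.001, 0.889, 0.457, 0.001]
contact_force: [0.1, 0.8, -0.1]
gripper_width: 0.997
```

Request:
play_rows:
  deltas:
    - [[0, 0, 0], 0]
    - [[0, 0, 0], 0]
    - [[0, 0, 0], 0]
    - [[0, 0, 0], 0]
    - [[0, 0, 0], 0]
  grip: -1

```text
time: 4.25
tool_pos: [0.5592, 0.1124, 0.1211]
tool_rot: [-0.001, 0.89, 0.457, -0.001]
contact_force: [-4.7, 0.6, 2.2]
gripper_width: 0.339
```

Request:
play_rows:
  deltas:
    - [[0, 0, 0], 0]
    - [[0, 0, 0], 0]

```text
time: 4.5
tool_pos: [0.5592, 0.1125, 0.1211]
tool_rot: [-0.001, 0.89, 0.457, -0.001]
contact_force: [-6.2, 1.0, 1.4]
gripper_width: 0.34
```

```bash
python3 - <<'E'
import numpy as np
x0,z0=-109.3,45.8
ph=np.linspace(0,1.673,21)
x=x0*np.cos(ph)+z0*np.sin(ph); z=-x0*np.sin(ph)+z0*np.cos(ph)
for k in range(4):
    b=5*k
    print([[[round(.583*(x[i]-x[b])/1000,4),round(.812*(x[i]-x[b])/1000,4),round((z[i]-z[b])/1000,4)],0] for i in range(b+1,b+6)], x[b+5]-x0,z[b+5]-z0)
E
```

```text
[[[np.float64(0.0025), np.float64(0.0034), np.float64(0.009)], 0], [[np.float64(0.0053), np.float64(0.0074), np.float64(0.0176)], 0], [[np.float64(0.0086), np.float64(0.012), np.float64(0.0257)], 0], [[np.float64(0.0123), np.float64(0.0171), np.float64(0.0334)], 0], [[np.float64(0.0163), np.float64(0.0228), np.float64(0.0404)], 0]] 28.023753414851214 40.44558969031455
[[[np.float64(0.0044), np.float64(0.0061), np.float64(0.0065)], 0], [[np.float64(0.009), np.float64(0.0126), np.float64(0.0123)], 0], [[np.float64(0.014), np.float64(0.0195), np.float64(0.0175)], 0], [[np.float64(0.0191), np.float64(0.0267), np.float64(0.0219)], 0], [[np.float64(0.0245), np.float64(0.0341), np.float64(0.0256)], 0]] 70.05934926380301 66.02263335210722
[[[np.float64(0.0055), np.float64(0.0077), np.float64(0.0029)], 0], [[np.float64(0.0112), np.float64(0.0156), np.float64(0.005)], 0], [[np.float64(0.0169), np.float64(0.0235), np.float64(0.0062)], 0], [[np.float64(0.0227), np.float64(0.0316), np.float64(0.0067)], 0], [[np.float64(0.0285), np.float64(0.0396), np.float64(0.0063)], 0]] 118.85994519861795 72.32170608232603
[[[np.float64(0.0057), np.float64(0.008), np.float64(-0.0012)], 0], [[np.float64(0.0114), np.float64(0.0159), np.float64(-0.0032)], 0], [[np.float64(0.0169), np.float64(0.0236), np.float64(-0.0061)], 0], [[np.float64(0.0223), np.float64(0.0311), np.float64(-0.0097)], 0], [[np.float64(0.0275), np.float64(0.0383), np.float64(-0.0141)], 0]] 166.01242804468023 58.25686188463
```

Request:
play_rows:
  deltas:
    - [[0.0025, 0.0035, 0.009], 0]
    - [[0.0055, 0.0075, 0.0175], 0]
    - [[0.0085, 0.012, 0.0255], 0]
    - [[0.0125, 0.017, 0.0335], 0]
    - [[0.0165, 0.023, 0.0405], 0]

```text
time: 5.12
tool_pos: [0.576, 0.1358, 0.1616]
tool_rot: [-0.0, 0.89, 0.457, -0.001]
contact_force: [-1.8, 0.7, -10.0]
gripper_width: 0.337
```

Request:
play_rows:
  deltas:
    - [[0.0045, 0.006, 0.0065], 0]
    - [[0.009, 0.0125, 0.0125], 0]
    - [[0.014, 0.0195, 0.0175], 0]
    - [[0.019, 0.0265, 0.022], 0]
    - [[0.0245, 0.034, 0.0255], 0]

```text
time: 5.75
tool_pos: [0.6006, 0.1697, 0.1874]
tool_rot: [-0.0, 0.89, 0.457, -0.001]
contact_force: [-7.1, 0.5, -8.9]
gripper_width: 0.336
```

Request:
play_rows:
  deltas:
    - [[0.0055, 0.0075, 0.003], 0]
    - [[0.011, 0.0155, 0.005], 0]
    - [[0.017, 0.0235, 0.006], 0]
    - [[0.0225, 0.0315, 0.0065], 0]
    - [[0.0285, 0.0395, 0.0065], 0]

```text
time: 6.38
tool_pos: [0.6293, 0.2092, 0.1949]
tool_rot: [-0.0, 0.89, 0.457, -0.001]
contact_force: [-8.1, -0.9, -8.0]
gripper_width: 0.339
```

Request:
play_rows:
  deltas:
    - [[0.0055, 0.008, -0.001], 0]
    - [[0.0115, 0.016, -0.003], 0]
    - [[0.017, 0.0235, -0.006], 0]
    - [[0.0225, 0.031, -0.0095], 0]

```text
time: 6.88
tool_pos: [0.6522, 0.2408, 0.1868]
tool_rot: [-0.0, 0.889, 0.457, 0.0]
contact_force: [-8.6, -0.3, -1.8]
gripper_width: 0.335
```

Request:
play_rows:
  deltas:
    - [[0.0025, 0.0035, -0.002], 0]
    - [[0.005, 0.007, -0.0045], 0]
    - [[0.005, 0.007, -0.0045], 0]

```text
time: 7.25
tool_pos: [0.6578, 0.2484, 0.1827]
tool_rot: [-0.001, 0.89, 0.457, 0.002]
contact_force: [-6.7, 3.2, -2.1]
gripper_width: 0.336
```

Request:
play_rows:
  deltas:
    - [[0.0025, 0.003, -0.003], 0]
    - [[0.0025, 0.003, -0.003], 0]

```text
time: 7.5
tool_pos: [0.6604, 0.252, 0.1805]
tool_rot: [-0.001, 0.889, 0.457, 0.002]
contact_force: [-6.4, 3.5, -0.4]
gripper_width: 0.329
```

```bash
python3 - <<'E'
from h import *
o=[]
for c,(r0,r1,c0,c1) in (("scene",(60,200,290,430)),("top",(150,270,90,230))):
    im,d=grab_frame(c); np.savez(c+"2.npz",im=im,d=d)
    a=cv2.resize(im[r0:r1,c0:c1],(400,400),interpolation=cv2.INTER_CUBIC);o.append(a)
cv2.imwrite("pics/d.png",np.hstack(o))
E
```

```text
(no output)
```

View pics/d.png

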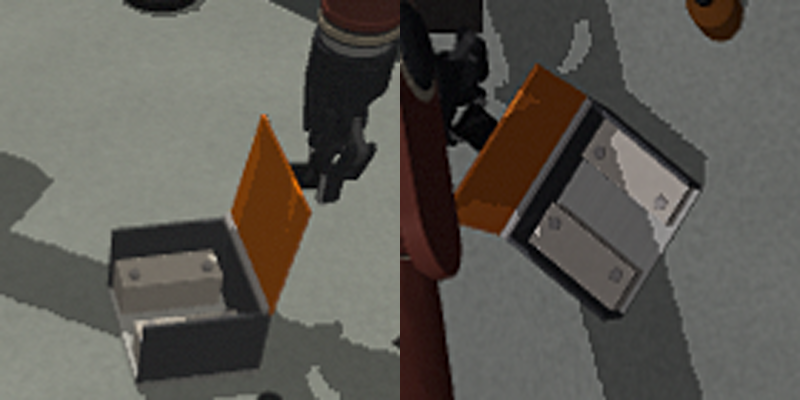

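```bash
cat >> h.py <<'E'
def coverangle(c,im,d,u=np.array([.583,.812])):
    W=cloud(c,d); hsv=cv2.cvtColor(im,cv2.COLOR_BGR2HSV); H,S,V=[hsv[...,i].astype(int) for i in range(3)]
    t=W[...,2]
    m=(H>4)&(H<18)&(S>180)&(V>50)&(t>.11)&(t<.3)&(W[...,0]>.4)&(W[...,0]<.8)&(W[...,1]>.05)&(W[...,1]<.4)
    m=cv2.erode(m.astype(np.uint8),np.ones((3,3)))>0
    P=W[m]; C=P.mean(0); n=np.linalg.svd(P-C)[2][2]
    for _ in range(3):
        k=np.abs((P-C)@n)<.006; P=P[k]; C=P.mean(0); n=np.linalg.svd(P-C)[2][2]
    a=n[:2]@u
    if a<0:n=-n;a=-a
    return m.sum(),C,n,np.arctan2(a,n[2]), np.degrees(np.arctan2(n[1],n[0]))
E
python3 - <<'E'
from h import *
for c in("scene","top"):
    z=np.load(c+"2.npz"); print(c,coverangle(c,z["im"],z["d"]))
E
```

```text
scene (np.int64(689), array([0.63569859, 0.20845173, 0.17165788]), array([ 0.58422585,  0.8033205 , -0.11556956]), np.float64(1.686670892553686), np.float64(53.9729643998814))
top (np.int64(782), array([0.62946438, 0.21097346, 0.17315968]), array([ 0.58369303,  0.80303865, -0.12013067]), np.float64(1.6912656259561736), np.float64(53.98826647736504))
```

Both cameras give a cover angle of 1.69, so there's still about 0.06 rad to the stop. I push on while watching the force.

Request:
play_rows:
  deltas:
    - [[0.002, 0.003, -0.002], 0]
    - [[0.004, 0.0055, -0.004], 0]
    - [[0.004, 0.0055, -0.004], 0]

```text
time: 7.98
tool_pos: [0.6642, 0.2573, 0.1768]
tool_rot: [-0.001, 0.889, 0.457, 0.002]
contact_force: [-8.8, 2.0, 1.0]
gripper_width: 0.332
```

Request:
play_rows:
  deltas:
    - [[0.0015, 0.002, -0.002], 0]
    - [[0.0015, 0.002, -0.002], 0]

```text
time: 8.22
tool_pos: [0.6644, 0.2575, 0.1765]
tool_rot: [0.0, 0.889, 0.457, -0.001]
contact_force: [-17.0, -4.7, 9.8]
gripper_width: 0.33
```

```bash
python3 - <<'E'
from h import *
for c in("scene","top"):
    im,d=grab_frame(c);print(c,coverangle(c,im,d)[3])
E
```

```text
scene 1.7455109713177714
top 1.7513608032861359
```

The cover is at 1.75 and the force has risen to about 20 N, so the stop is reached. Now I release it.

Request:
play_rows:
  deltas:
    - [[0, 0, 0], 0]
    - [[0, 0, 0], 0]
    - [[0, 0, 0], 0]
    - [[0, 0, 0], 0]
    - [[0, 0, 0], 0]
  grip: 1

```text
time: 8.95
tool_pos: [0.6651, 0.2572, 0.1707]
tool_rot: [0.0, 0.89, 0.457, 0.0]
contact_force: [0.1, 1.1, 0.9]
gripper_width: 0.998
```

Request:
play_rows:
  deltas:
    - [[0, 0, 0.05], 0]
    - [[0, 0, 0.1], 0]
    - [[0, 0, 0.1], 0]

```text
time: 9.32
tool_pos: [0.6674, 0.258, 0.2782]
tool_rot: [0.001, 0.89, 0.457, 0.006]
contact_force: [0.7, 0.5, 0.7]
gripper_width: 0.999
```

```bash
python3 - <<'E'
from h import *
for c in("scene","top"):
    im,d=grab_frame(c);print(c,coverangle(c,im,d)[3]); np.savez(c+"3.npz",im=im,d=d); cv2.imwrite(f"pics/{c}3.png",im)
E
```

```text
scene 1.7456015876872517
top 1.750659868963645
```

View pics/top3.png

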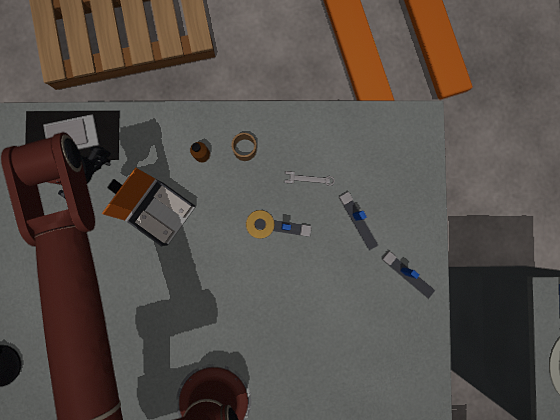

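```bash
python3 - <<'E'
from h import *
for c in("top","scene"):
    im,d=[np.load(c+"3.npz")[k] for k in("im","d")]; W=cloud(c,d); hsv=cv2.cvtColor(im,cv2.COLOR_BGR2HSV); H,S,V=[hsv[...,i].astype(int) for i in range(3)]
    X,Y,Z=[W[...,i] for i in range(3)]
    reg=(X>.45)&(X<.65)&(Y>-.33)&(Y<-.08)
    tb=np.nanmedian(Z[reg]); 
    ring=reg&(H>15)&(H<30)&(S>120)
    br=ring.astype(np.uint8); cs=cv2.findContours(br,cv2.RETR_EXTERNAL,cv2.CHAIN_APPROX_NONE)[0]; cn=max(cs,key=cv2.contourArea); e=cv2.fitEllipse(cn)
    # ring centre as ray at z=.01
    P=W[ring]; 
    rc=cv2.minEnclosingCircle((P[:,:2]*1000).astype(np.float32))
    blue=reg&(H>100)&(H<125)&(S>150)
    cwt=reg&(Z>tb+.013)&(Z<tb+.03)&(S<60)&(V>90)
    bl=reg&(Z-tb>-.01)&(Z-tb<.012)&(V<75)&(S<120)
    print(c,"table",tb,"ring",rc,"ell",e[0],"z",np.median(P[:,2]))
    Pc=W[cwt]; print("cw",len(Pc),Pc.mean(0),cv2.minAreaRect((Pc[:,:2]*1000).astype(np.float32)))
    Pb=W[blue]; tp=Pb[Pb[:,2]>tb+.1]; print("posttop",len(tp),tp.mean(0),tp.min(0),tp.max(0))
    r=np.array(rc[0])/1000; v=r-Pc.mean(0)[:2]; print("yaw ring-cw",np.degrees(np.arctan2(v[1],v[0])), np.linalg.norm(v),"yaw ring-post",np.degrees(np.arctan2(*(r-tp.mean(0)[:2])[::-1])),"yaw post-cw",np.degrees(np.arctan2(*(tp.mean(0)-Pc.mean(0))[[1,0]])))
    x0,y0,x1,y1=(235,200,320,250) if c=="top" else (215,195,305,260)
    cv2.imwrite(f"pics/p_{c}.png",cv2.resize(im[y0:y1,x0:x1],None,fx=8,fy=8,interpolation=cv2.INTER_CUBIC))
E
```

```text
top table 0.002121780852045063 ring ((549.2600708007812, -146.08018493652344), 44.794124603271484) ell (259.62542724609375, 223.7476043701172) z 0.011474423399987499
cw 101 [ 0.52735614 -0.29072102  0.02370025] ((527.1973876953125, -290.95294189453125), (29.356449127197266, 33.100257873535156), 78.30831146240234)
posttop 43 [ 0.53854864 -0.22646261  0.11107731] [ 0.53137003 -0.23744963  0.10466537] [ 0.54610264 -0.21658914  0.11662675]
yaw ring-cw 81.38874591954247 0.14628996443320816 yaw ring-post 82.40971722093185 yaw post-cw 80.11937258653877
scene table 0.0005487821266050297 ring ((552.3663330078125, -145.9716339111328), 45.737674713134766) ell (275.09320068359375, 220.90879821777344) z 0.009573617454446404
cw 119 [ 0.53070345 -0.29044673  0.02084139] ((530.5042114257812, -290.5293884277344), (30.24374008178711, 34.53017807006836), 80.70005798339844)
posttop 47 [ 0.54252167 -0.22828424  0.1082105 ] [ 0.53261664 -0.2384602   0.10097426] [ 0.5500727  -0.21574603  0.11432002]
yaw ring-cw 81.47248578476037 0.1460901602004007 yaw ring-post 83.17976962858037 yaw post-cw 79.23549768199103
```

View pics/p_top.png

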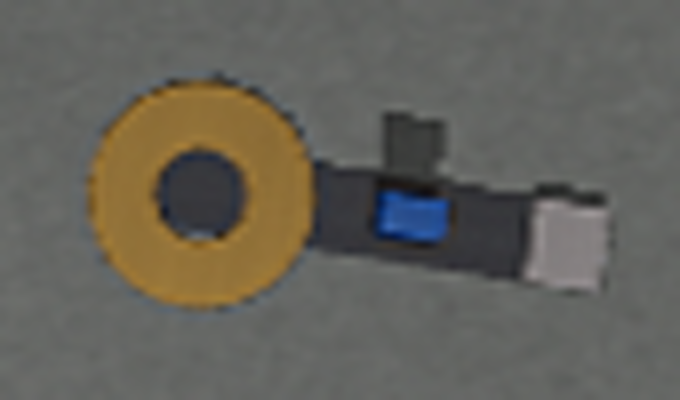

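View pics/p_scene.png

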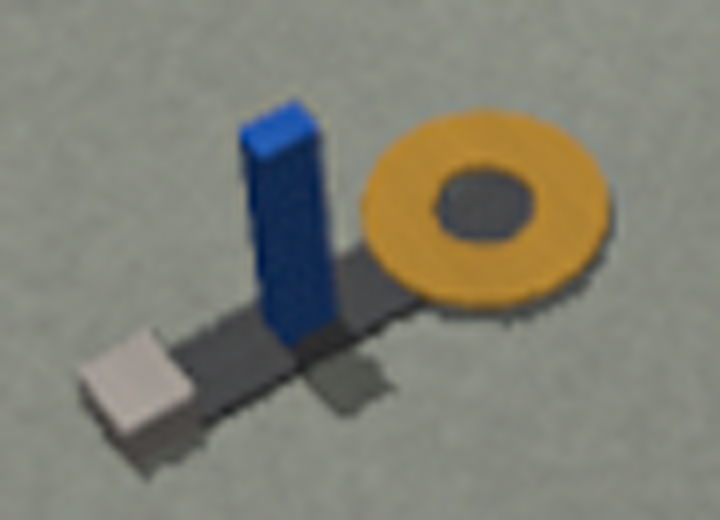

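The paddle post is at about (0.539, -0.2265) with yaw about 81°. I go above it.

Request:
play_rows:
  deltas:
    - [[-0.014, -0.054, 0], 0.09]
    - [[-0.028, -0.108, 0], 0.18]
    - [[-0.042, -0.162, 0], 0.27]
    - [[-0.056, -0.216, 0], 0.36]
    - [[-0.07, -0.27, 0], 0.46]

```text
time: 10.05
tool_pos: [0.5932, -0.0142, 0.2681]
tool_rot: [-0.001, 0.761, 0.649, -0.001]
contact_force: [1.2, 0.4, 0.3]
gripper_width: 1.001
```

Request:
play_rows:
  deltas:
    - [[-0.014, -0.053, -0.01], 0]
    - [[-0.028, -0.106, -0.02], 0]
    - [[-0.042, -0.16, -0.03], 0]
    - [[-0.058, -0.214, -0.04], 0]
    - [[-0.058, -0.214, -0.04], 0]

```text
time: 10.68
tool_pos: [0.5342, -0.2291, 0.227]
tool_rot: [-0.003, 0.764, 0.646, -0.001]
contact_force: [0.1, 1.0, -0.4]
gripper_width: 1.001
```

Request:
play_rows:
  deltas:
    - [[0, 0, 0], 0]

```text
time: 10.8
tool_pos: [0.5363, -0.2262, 0.2291]
tool_rot: [-0.001, 0.762, 0.647, -0.0]
contact_force: [-0.4, 0.9, 0.2]
gripper_width: 0.999
```

```bash
python3 - <<'E'
from h import *
s=status.state(); print(s["tool_pos"],s["tool_rot"],np.degrees(2*np.arctan2(s["tool_rot"][2],s["tool_rot"][1])))
E
```

```text
[ 0.53626366 -0.22621125  0.2290912 ] [-1.45170023e-03  7.62175231e-01  6.47369091e-01 -2.63289893e-04] 80.68717604949607
```

Request:
play_rows:
  deltas:
    - [[0.003, 0, -0.05], 0]
    - [[0.003, 0, -0.09], 0]
    - [[0.003, 0, -0.12], 0]
    - [[0.003, 0, -0.145], 0]
    - [[0.003, 0, -0.162], 0]

```text
time: 11.42
tool_pos: [0.5398, -0.2248, 0.0671]
tool_rot: [-0.001, 0.761, 0.648, -0.0]
contact_force: [0.0, 1.1, -0.3]
gripper_width: 0.998
```

Request:
play_rows:
  deltas:
    - [[0, 0, 0], 0]
    - [[0, 0, 0], 0]

```text
time: 11.68
tool_pos: [0.5408, -0.2268, 0.07]
tool_rot: [0.001, 0.762, 0.648, 0.0]
contact_force: [-0.4, -0.1, 0.5]
gripper_width: 1.001
```

```bash
python3 - <<'E'
from h import *
print(status.state()["tool_pos"],status.state()["contact_force"])
o=[]
for c,(r0,r1,c0,c1) in (("scene",(150,260,205,315)),("top",(180,270,230,320))):
    im,d=grab_frame(c)
    o.append(cv2.resize(im[r0:r1,c0:c1],(400,400),interpolation=cv2.INTER_CUBIC))
cv2.imwrite("pics/e.png",np.hstack(o))
E
```

```text
[ 0.54082613 -0.22677895  0.0700239 ] [-0.38034638 -0.05069212  0.50800881]
```

View pics/e.png

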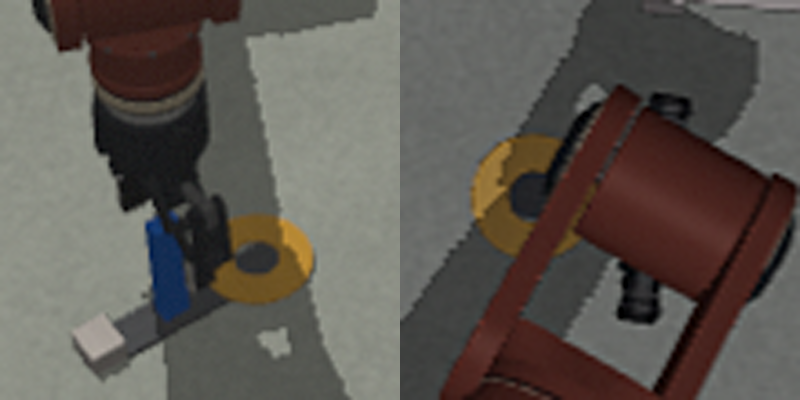

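```bash
python3 - <<'E'
from h import *
s=status.state()["tool_pos"]; y=np.array([.987,-.161,0])
p=proj("scene",[s+.0425*y,s-.0425*y,s, s+[0,0,.04]]); print((p-[205,150])*400/110)
E
```

```text
[[195.62593921 292.45895484]
 [134.26660087 219.69099719]
 [164.36741797 255.38566807]
 [160.42052424 220.58660485]]
```

The post sits midway between the fingers and the ring is clear of them. I close the gripper.

Request:
play_rows:
  deltas:
    - [[0, 0, 0], 0]
    - [[0, 0, 0], 0]
    - [[0, 0, 0], 0]
    - [[0, 0, 0], 0]
    - [[0, 0, 0], 0]
  grip: -1

```text
time: 12.4
tool_pos: [0.5401, -0.2268, 0.0689]
tool_rot: [0.0, 0.762, 0.648, 0.0]
contact_force: [0.2, -0.2, -0.3]
gripper_width: 0.182
```

Request:
play_rows:
  deltas:
    - [[0, 0, 0], 0]
    - [[0, 0, 0], 0]
    - [[0, 0, 0], 0]

```text
time: 12.78
tool_pos: [0.5401, -0.2269, 0.0689]
tool_rot: [0.0, 0.762, 0.648, 0.0]
contact_force: [1.9, -0.3, -1.0]
gripper_width: 0.178
```

Request:
play_rows:
  deltas:
    - [[0, 0, 0.003], 0]
    - [[0, 0, 0.008], 0]
    - [[0, 0, 0.015], 0]
    - [[0, 0, 0.022], 0]
    - [[0, 0, 0.03], 0]

```text
time: 13.4
tool_pos: [0.5399, -0.2267, 0.0994]
tool_rot: [0.0, 0.762, 0.648, -0.0]
contact_force: [-0.1, -0.3, -4.4]
gripper_width: 0.175
```

```bash
python3 - <<'E'
from h import *
print(status.state()["tool_pos"],status.state()["contact_force"])
o=[]
for c,(r0,r1,c0,c1) in (("scene",(150,260,205,315)),("top",(180,270,230,320))):
    im,d=grab_frame(c)
    o.append(cv2.resize(im[r0:r1,c0:c1],(400,400),interpolation=cv2.INTER_CUBIC))
cv2.imwrite("pics/f.png",np.hstack(o))
E
```

```text
[ 0.53987361 -0.22672479  0.09940571] [-0.09800741 -0.31268852 -4.40992392]
```

View pics/f.png

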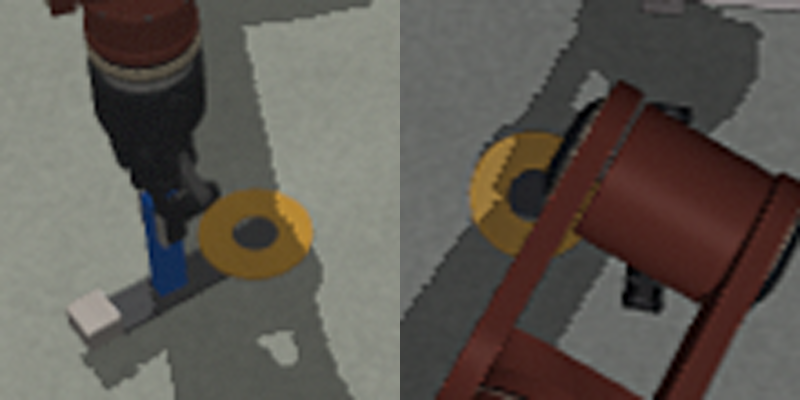

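The lift is good: 4.4 N and level. Next I refine the nest pose from the earlier pictures of the open station by overlaying the model.

```bash
cat > ov.py <<'E'
from h import *
import sys
def draw(c,npz,nx,ny,yaw,box,f,out):
    im=np.load(npz)["im"]; x0,y0,x1,y1=box
    a=cv2.resize(im[y0:y1,x0:x1],None,fx=f,fy=f,interpolation=cv2.INTER_CUBIC)
    cs,sn=np.cos(yaw),np.sin(yaw)
    def w(x,y,z): return [nx+cs*x-sn*y,ny+sn*x+cs*y,z]
    def px(P): return ((proj(c,P)-[x0,y0]+.5)*f-.5).round().astype(int)
    def poly(P,col): cv2.polylines(a,[px(P).reshape(-1,1,2)],True,col,1)
    poly([w(*q) for q in((-.060,-.076,.092),(.072,-.076,.092),(.072,.076,.092),(-.060,.076,.092))],(0,255,0))
    for s in(-1,1): poly([w(*q) for q in((-.055,s*.026,.052),(.055,s*.026,.052),(.055,s*.060,.052),(-.055,s*.06,.052))],(255,0,0))
    for sx in(-1,1):
        for sy in(-1,1):
            poly([w(sx*.04+.006*np.cos(t),sy*.04+.006*np.sin(t),.060) for t in np.linspace(0,6.28,12)],(0,0,255))
    cv2.imwrite(out,a)
if __name__=="__main__":
    n=[float(v) for v in sys.argv[1:6]]; y=np.radians(float(sys.argv[5]))
    draw("top","top3.npz",n[0],n[1],y,(100,160,200,250),6,"pics/ot.png")
    draw("scene","scene3.npz",n[2],n[3],y,(310,90,400,200),6,"pics/os.png")
    A=cv2.imread("pics/ot.png");B=cv2.imread("pics/os.png");h=max(A.shape[0],B.shape[0])
    cv2.imwrite("pics/o.png",cv2.resize(np.hstack([cv2.copyMakeBorder(q,0,h-q.shape[0],0,0,0) for q in(A,B)]),None,fx=.7,fy=.7,interpolation=cv2.INTER_AREA)) if 0 else None
E
python3 ov.py .5817 .1485 .5855 .147 54.1
```

```text
(no output)
```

View pics/ot.png

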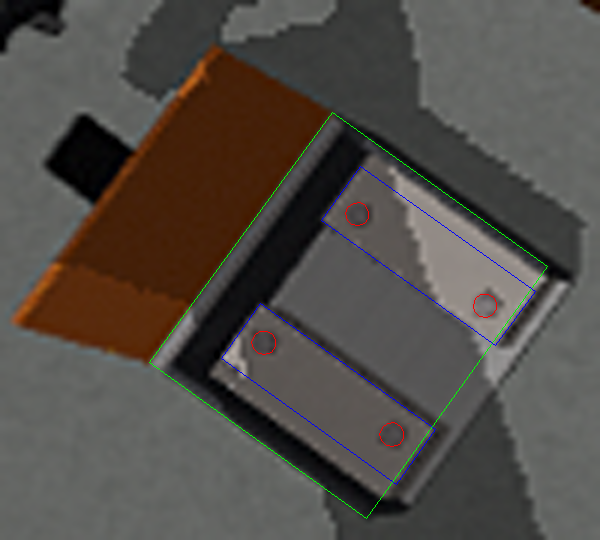

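View pics/os.png

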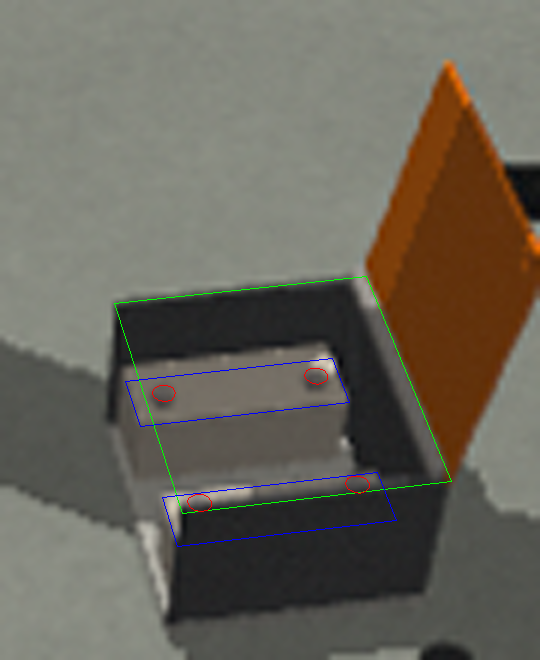

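The overlay fits both views. The pins and walls coincide with the images at nest top-frame (0.5817, 0.1485) and scene-frame (0.5855, 0.147), yaw 54.1°. Now I carry the ring over gently.

Request:
play_rows:
  deltas:
    - [[0, 0, 0.006], 0]
    - [[0, 0, 0.018], 0]
    - [[0, 0, 0.034], 0]
    - [[0, 0.002, 0.05], 0]
    - [[0, 0.007, 0.064], 0]

```text
time: 14.12
tool_pos: [0.5403, -0.2198, 0.1647]
tool_rot: [0.001, 0.762, 0.647, 0.0]
contact_force: [0.0, 0.4, -4.2]
gripper_width: 0.18
```

Request:
play_rows:
  deltas:
    - [[0, 0.009, 0.007], -0.01]
    - [[0, 0.022, 0.01], -0.03]
    - [[0, 0.039, 0.011], -0.06]
    - [[0, 0.058, 0.011], -0.095]
    - [[0, 0.078, 0.011], -0.13]

```text
time: 14.75
tool_pos: [0.5395, -0.1405, 0.1736]
tool_rot: [-0.0, 0.803, 0.596, -0.0]
contact_force: [-0.2, 1.2, -5.2]
gripper_width: 0.178
```

Request:
play_rows:
  deltas:
    - [[0, 0.021, 0], -0.04]
    - [[-0.001, 0.043, 0], -0.08]
    - [[-0.001, 0.065, 0], -0.12]
    - [[-0.001, 0.087, 0], -0.16]
    - [[-0.001, 0.108, 0], -0.2]

```text
time: 15.38
tool_pos: [0.5383, -0.0323, 0.1736]
tool_rot: [-0.0, 0.858, 0.513, -0.0]
contact_force: [-0.0, -0.0, -4.4]
gripper_width: 0.178
```

Request:
play_rows:
  deltas:
    - [[0, 0.02, 0], -0.035]
    - [[-0.001, 0.039, 0], -0.065]
    - [[-0.001, 0.056, 0], -0.09]
    - [[-0.002, 0.07, 0], -0.11]
    - [[-0.002, 0.081, 0], -0.125]

```text
time: 16.0
tool_pos: [0.5363, 0.0484, 0.1736]
tool_rot: [-0.0, 0.888, 0.459, -0.0]
contact_force: [0.2, 0.0, -3.8]
gripper_width: 0.181
```

Request:
play_rows:
  deltas:
    - [[0, 0.008, 0], -0.008]
    - [[0, 0.014, 0], -0.01]
    - [[0, 0.017, 0], -0.01]
    - [[0, 0.017, 0], -0.01]
    - [[0, 0.017, 0], -0.01]

```text
time: 16.62
tool_pos: [0.5369, 0.064, 0.1738]
tool_rot: [0.0, 0.891, 0.454, -0.0]
contact_force: [-0.1, -0.3, -4.0]
gripper_width: 0.177
```

```bash
python3 - <<'E'
from h import *
s=status.state(); print(s["tool_pos"],np.degrees(2*np.arctan2(s["tool_rot"][2],s["tool_rot"][1])))
for c in("top","scene"):
    im,d=grab_frame(c); np.savez(c+"4.npz",im=im,d=d); cv2.imwrite(f"pics/{c}4.png",im)
E
python3 - <<'E'
import cv2,numpy as np
import sys; sys.path.insert(0,".")
A=cv2.imread("pics/top4.png")[150:270,90:250];B=cv2.imread("pics/scene4.png")[80:240,270:430]
cv2.imwrite("pics/g.png",np.hstack([cv2.resize(q,(400,int(400*q.shape[0]/q.shape[1])),interpolation=cv2.INTER_CUBIC) if q is B else cv2.copyMakeBorder(cv2.resize(q,(400,300),interpolation=cv2.INTER_CUBIC),0,100,0,0,0) for q in(A,B)]))
E
```

```text
[0.53692775 0.06399704 0.1738086 ] 54.05970478813054
```

View pics/g.png

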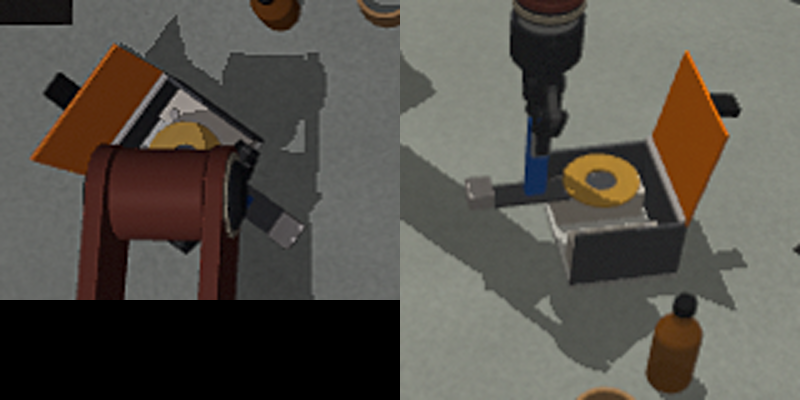

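```bash
cat >> h.py <<'E'
from scipy.optimize import least_squares
def ringfit(c,im,d,zlo,zhi,box=(.4,.75,-.4,.35),zt=None):
    W=cloud(c,d); hsv=cv2.cvtColor(im,cv2.COLOR_BGR2HSV); H,S,V=[hsv[...,i].astype(int) for i in range(3)]
    X,Y,Z=[W[...,i] for i in range(3)]
    m=(H>15)&(H<30)&(S>100)&(V>60)&(Z>zlo)&(Z<zhi)&(X>box[0])&(X<box[1])&(Y>box[2])&(Y<box[3])
    n,l,st,_=cv2.connectedComponentsWithStats(m.astype(np.uint8)); i=1+np.argmax(st[1:,4]); m=l==i
    P=W[m]; A=np.c_[P[:,:2]-P[:,:2].mean(0),np.ones(len(P))]; s=np.linalg.lstsq(A,P[:,2],rcond=None)[0]
    # full-ellipse if visible
    r=cv2.minEnclosingCircle((P[:,:2]*1000).astype(np.float32))
    # silhouette: pixel mask IoU of ring annulus top-face vs mask is maximised for xy
    zt=s[2] if zt is None else zt
    T=np.array(camera_params(c)["world_from_camera"])
    mm=m.astype(np.uint8)
    cn=max(cv2.findContours(mm,cv2.RETR_EXTERNAL,cv2.CHAIN_APPROX_NONE)[0],key=len)
    return dict(n=int(m.sum()),slope=s[:2].round(3),z=round(float(s[2]),4),circ=(np.round(r[0],1),round(r[1],1)),P=P,m=m)
E
python3 - <<'E'
from h import *
z=np.load("scene4.npz"); r=ringfit("scene",z["im"],z["d"],.08,.15); print({k:r[k] for k in("n","slope","z","circ")})
z=np.load("top4.npz"); r=ringfit("top",z["im"],z["d"],.08,.15); print({k:r[k] for k in("n","slope","z","circ")})
P=r["P"]
print(P[:,:2].min(0),P[:,:2].max(0))
# circle fit with known radius: outer boundary points on far side
h=cv2.convexHull((P[:,:2]*1000).astype(np.float32))[:,0]
best=None
f=lambda p:np.clip(np.hypot(*(P[:,:2]*1000-p).T)-44.8,0,None)
for g in [(585,125),(580,130),(580,120)]:
    # outer arc: hull points with y larger than median
    q=h[h[:,1]>np.median(h[:,1])]
    s=least_squares(lambda p:np.hypot(*(q-p).T)-44.8,g,loss="soft_l1"); print(s.x,s.cost,len(q))
E
```

```text
{'n': 454, 'slope': array([ 0.004, -0.003]), 'z': 0.1143, 'circ': (array([571.5, 144.2]), 63.4)}
{'n': 218, 'slope': array([-0.042, -0.004]), 'z': 0.1164, 'circ': (array([596.9, 130.9]), 39.1)}
[0.59222264 0.09187917] [0.62197659 0.1699886 ]
[579.32182589 127.72810741] 30.62841696725378 9
[579.32180676 127.72812922] 30.628416967476674 9
[579.32181761 127.72811685] 30.62841696730796 9
```

```bash
cat >> h.py <<'E'
def ringsil(c,im,ztop,g,allow_occ=False):
    hsv=cv2.cvtColor(im,cv2.COLOR_BGR2HSV); H,S,V=[hsv[...,i].astype(int) for i in range(3)]
    F=6
    t=np.linspace(0,2*np.pi,90,endpoint=False)
    def poly(p,r,z): return proj(c,np.c_[p[0]+r*np.cos(t),p[1]+r*np.sin(t),np.full(90,z)])
    b=poly(g,.07,ztop); x0,y0=np.floor(b.min(0)).astype(int); x1,y1=np.ceil(b.max(0)).astype(int)
    m=((H>15)&(H<30)&(S>100)&(V>50))[y0:y1,x0:x1].astype(np.uint8)
    M=cv2.resize(m,None,fx=F,fy=F,interpolation=cv2.INTER_LINEAR) if 0 else (cv2.resize(m.astype(np.float32),None,fx=F,fy=F,interpolation=cv2.INTER_LINEAR)>.5)
    best=[]
    def score(p):
        a=np.zeros(M.shape,np.uint8)
        q=lambda P:(((P-[x0,y0]+.5)*F-.5).round().astype(np.int32))
        cv2.fillPoly(a,[q(poly(p,.045,ztop))],1)
        cv2.fillPoly(a,[q(poly(p,.045,ztop-.005))],1)
        h=np.zeros_like(a); cv2.fillPoly(h,[q(poly(p,.018,ztop))],1); a[h>0]=0
        a=a>0
        return (a&M).sum()/((a|M).sum()) if not allow_occ else ((a&M).sum()-1.5*(M&~a).sum()-.3*(a&~M).sum())/M.sum()
    p=np.array(g,float)
    for st in(.004,.002,.001,.0005):
        while True:
            c_=[(score(p+np.array(o)*st),o) for o in((0,0),(1,0),(-1,0),(0,1),(0,-1),(1,1),(-1,-1),(1,-1),(-1,1))]
            s,o=max(c_,key=lambda v:v[0])
            if o==(0,0): break
            p=p+np.array(o)*st
    return p.round(4),round(float(s),3)
E
python3 - <<'E'
from h import *
z=np.load("scene4.npz"); print(ringsil("scene",z["im"],.1149,(.5855,.1295)))
z=np.load("top4.npz"); print(ringsil("top",z["im"],.1149,(.582,.131),True))
for c,zt,g in(("scene",.010,(.552,-.146)),("top",.010,(.549,-.146))):
    print(ringsil(c,np.load(c+"3.npz")["im"],zt,g))
E
```

```text
(array([0.581, 0.131]), 0.902)
(array([0.579, 0.131]), 0.407)
(array([ 0.5515, -0.147 ]), 0.908)
(array([ 0.549 , -0.1465]), 0.941)
```

Request:
play_rows:
  deltas:
    - [[0.001, 0.005, 0], 0]
    - [[0.002, 0.011, 0], 0]
    - [[0.003, 0.016, 0], 0]
    - [[0.003, 0.017, -0.003], 0]
    - [[0.003, 0.017, -0.01], 0]

```text
time: 17.35
tool_pos: [0.5401, 0.0814, 0.1638]
tool_rot: [0.0, 0.891, 0.455, 0.0]
contact_force: [0.3, 0.1, -4.9]
gripper_width: 0.183
```

Request:
play_rows:
  deltas:
    - [[0, 0, -0.008], 0]
    - [[0, 0, -0.016], 0]
    - [[0, 0, -0.023], 0]
    - [[0, 0, -0.026], 0]
    - [[0, 0, -0.026], 0]

```text
time: 17.98
tool_pos: [0.5398, 0.0812, 0.1375]
tool_rot: [-0.0, 0.891, 0.455, -0.0]
contact_force: [-0.2, -0.3, -4.7]
gripper_width: 0.18
```

```bash
cat > chk.py <<'E'
from h import *
import sys
k=sys.argv[1]
s=status.state(); p=s["tool_pos"]; print(p,np.degrees(2*np.arctan2(s["tool_rot"][2],s["tool_rot"][1])),s["contact_force"])
zt=p[2]-.0689+.010; u=np.array([.5864,.81]); v=np.array([-.81,.5864])
for c,n in(("top",(.5817,.1485)),("scene",(.5855,.147))):
    im,d=grab_frame(c); np.savez(c+k+".npz",im=im,d=d)
    q,sc=ringsil(c,im,zt,n,c=="top"); e=q-n
    print(c,q,sc,"along",round(e@u*1000,1),"lat",round(e@v*1000,1))
    x0,y0,x1,y1=(110,165,230,255) if c=="top" else (300,100,420,200)
    a=cv2.resize(im[y0:y1,x0:x1],None,fx=6,fy=6,interpolation=cv2.INTER_CUBIC)
    t=np.linspace(0,2*np.pi,60,endpoint=False)
    def cir(xy,r,z,col): cv2.polylines(a,[((proj(c,np.c_[xy[0]+r*np.cos(t),xy[1]+r*np.sin(t),np.full(60,z)])-[x0,y0]+.5)*6-.5).round().astype(int).reshape(-1,1,2)],True,col,1)
    cir(n,.045,zt,(0,255,0)); cir(q,.045,zt,(0,0,255)); cir(q,.018,zt,(0,0,255))
    for sx in(-1,1):
        for sy in(-1,1): cir(np.array(n)+.04*sx*u+.04*sy*v,.006,.06,(255,0,0))
    cv2.imwrite(f"pics/k{c}{k}.png",a)
E
python3 chk.py 5
```

```text
[0.53977085 0.08121488 0.13752563] 54.07128571245564 [-0.19691739 -0.2626706  -4.69539266]
top [0.5817 0.1485] 0.332 along 0.0 lat 0.0
scene [0.584  0.1485] 0.898 along 0.3 lat 2.1
```

View pics/kscene5.png

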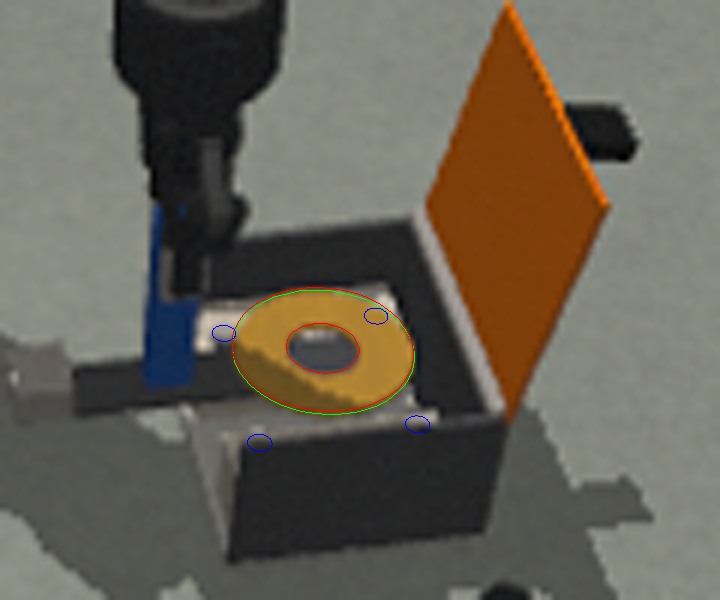

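View pics/ktop5.png

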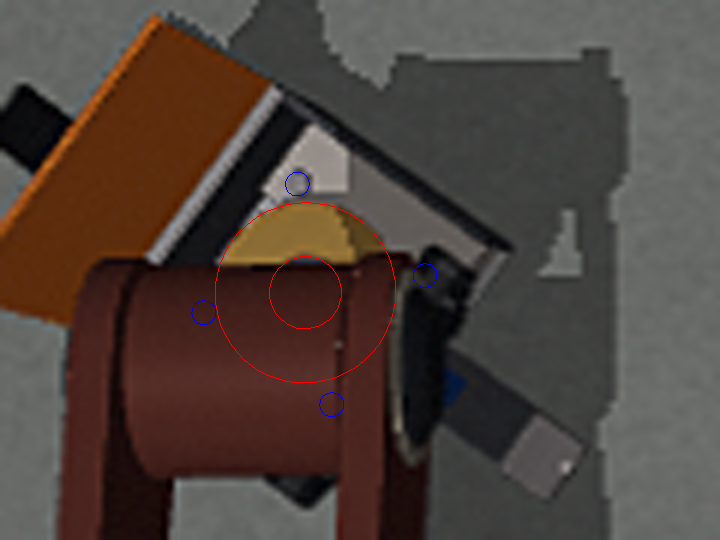

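The top view shows the ring centred; the scene view shows it 2 mm to one side. I shift it 1 mm and lower into the pins.

Request:
play_rows:
  deltas:
    - [[0.001, -0.0005, -0.002], 0]
    - [[0.001, -0.0005, -0.006], 0]
    - [[0.001, -0.0005, -0.011], 0]
    - [[0.001, -0.0005, -0.015], 0]
    - [[0.001, -0.0005, -0.0175], 0]

```text
time: 18.7
tool_pos: [0.5406, 0.0808, 0.1197]
tool_rot: [-0.0, 0.891, 0.455, -0.0]
contact_force: [-0.2, 0.2, -5.5]
gripper_width: 0.183
```

```bash
python3 chk.py 6
```

```text
[0.54062503 0.08077468 0.1197173 ] 54.07460706531105 [-0.16431261  0.24285149 -5.45306085]
top [0.5827 0.148 ] 0.331 along 0.2 lat -1.1
scene [0.5855 0.1465] 0.849 along -0.4 lat -0.3
```

View pics/kscene6.png

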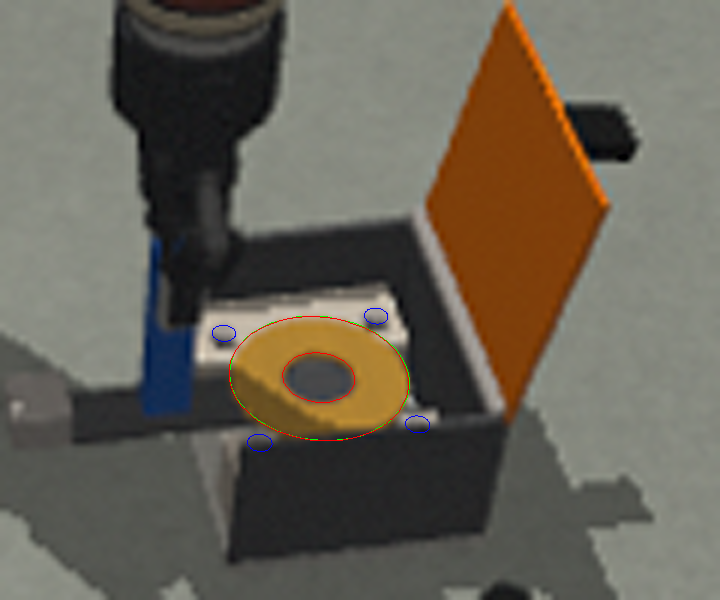

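The ring is centred within about 1 mm in both views and still level. I continue down, slowly past contact.

Request:
play_rows:
  deltas:
    - [[0, 0, -0.0015], 0]
    - [[0, 0, -0.003], 0]
    - [[0, 0, -0.005], 0]
    - [[0, 0, -0.008], 0]
    - [[0, 0, -0.011], 0]

```text
time: 19.42
tool_pos: [0.5411, 0.0808, 0.1094]
tool_rot: [0.0, 0.891, 0.455, 0.0]
contact_force: [0.3, 0.7, -2.9]
gripper_width: 0.176
```

Request:
play_rows:
  deltas:
    - [[0, 0, -0.004], 0]
    - [[0, 0, -0.008], 0]
    - [[0, 0, -0.011], 0]
    - [[0, 0, -0.011], 0]

```text
time: 19.92
tool_pos: [0.5406, 0.0808, 0.0979]
tool_rot: [-0.0, 0.891, 0.455, -0.0]
contact_force: [-0.5, -0.1, -3.7]
gripper_width: 0.181
```

```bash
sed -i 's/^zt=.*; u=/zt=.057; u=/' chk.py; python3 chk.py 7
```

```text
[0.5406171  0.08076037 0.09786652] 54.075908537266 [-0.45111332 -0.1451703  -3.68058213]
top [0.5832 0.1475] 0.417 along 0.1 lat -1.8
scene [0.586  0.1475] 0.808 along 0.7 lat -0.1
```

View pics/kscene7.png

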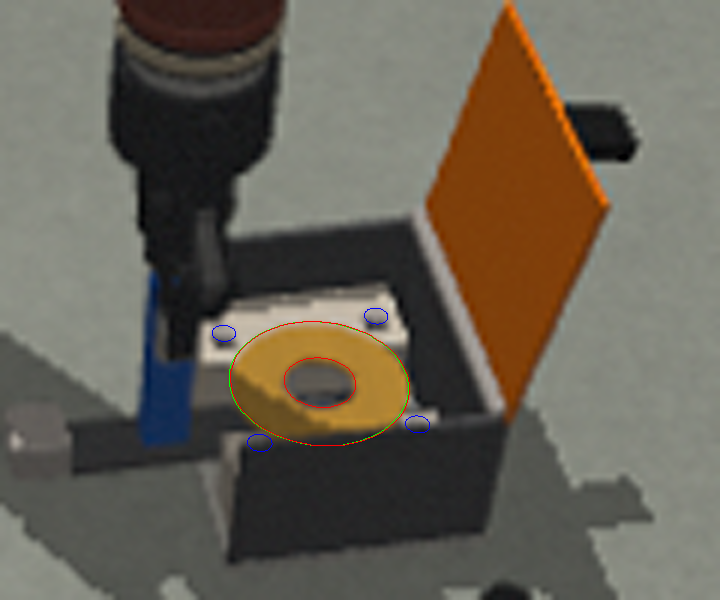

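The ring now lies on the rails while the blade has dropped on. I draw the paddle out along -x of the station.

Request:
play_rows:
  deltas:
    - [[-0.003, -0.004, 0], 0]
    - [[-0.008, -0.011, 0], 0]
    - [[-0.0145, -0.02, 0], 0]
    - [[-0.0215, -0.03, 0], 0]
    - [[-0.029, -0.04, 0], 0]

```text
time: 20.65
tool_pos: [0.5113, 0.0399, 0.0983]
tool_rot: [0.0, 0.891, 0.454, -0.0]
contact_force: [-0.3, 0.5, -3.8]
gripper_width: 0.177
```

```bash
python3 chk.py 8
```

```text
[0.51126762 0.03992733 0.09829433] 54.061148290553994 [-0.30783922  0.47247898 -3.78361798]
top [0.5842 0.1475] 0.865 along 0.7 lat -2.6
scene [0.5865 0.147 ] 0.817 along 0.6 lat -0.8
```

View pics/ktop8.png

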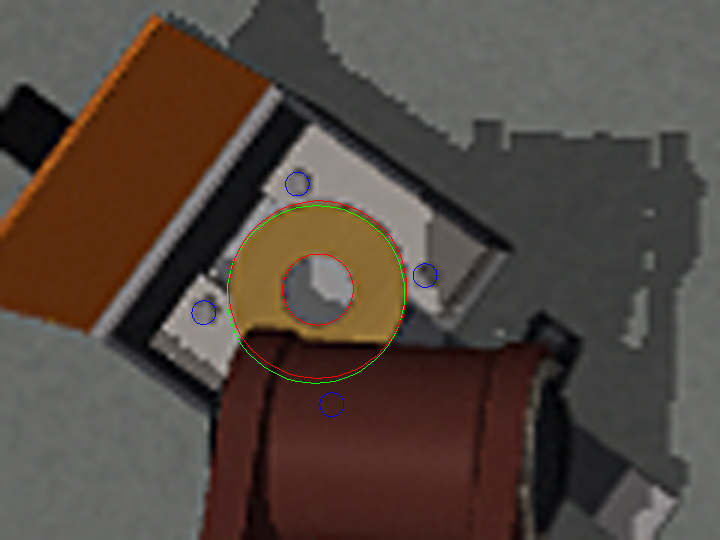

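The ring stays put among the pins while the blade slides out. I continue.

Request:
play_rows:
  deltas:
    - [[-0.0085, -0.0115, 0], 0]
    - [[-0.017, -0.0235, 0], 0]
    - [[-0.0255, -0.035, 0], 0]
    - [[-0.034, -0.047, 0], 0]
    - [[-0.0425, -0.0585, 0], 0]

```text
time: 21.38
tool_pos: [0.4688, -0.0186, 0.0983]
tool_rot: [0.0, 0.891, 0.454, 0.0]
contact_force: [0.6, -0.2, -3.4]
gripper_width: 0.177
```

Request:
play_rows:
  deltas:
    - [[-0.006, -0.0085, 0], 0]
    - [[-0.01, -0.014, 0], 0]
    - [[-0.011, -0.015, 0], 0]
    - [[-0.011, -0.015, 0], 0]

```text
time: 21.88
tool_pos: [0.4585, -0.0327, 0.0984]
tool_rot: [-0.0, 0.891, 0.455, 0.0]
contact_force: [0.2, -0.5, -3.6]
gripper_width: 0.177
```

```bash
python3 chk.py 9; python3 - <<'E'
import cv2,numpy as np
A=np.load("scene9.npz")["im"][80:260,200:440]; cv2.imwrite("pics/w.png",cv2.resize(A,None,fx=3.3,fy=3.3,interpolation=cv2.INTER_CUBIC))
E
```

```text
[ 0.4585076  -0.03265228  0.09836809] 54.07589000582652 [ 0.17710083 -0.49772824 -3.59695369]
top [0.5837 0.1475] 0.953 along 0.4 lat -2.2
scene [0.586  0.1475] 0.81 along 0.7 lat -0.1
```

View pics/w.png

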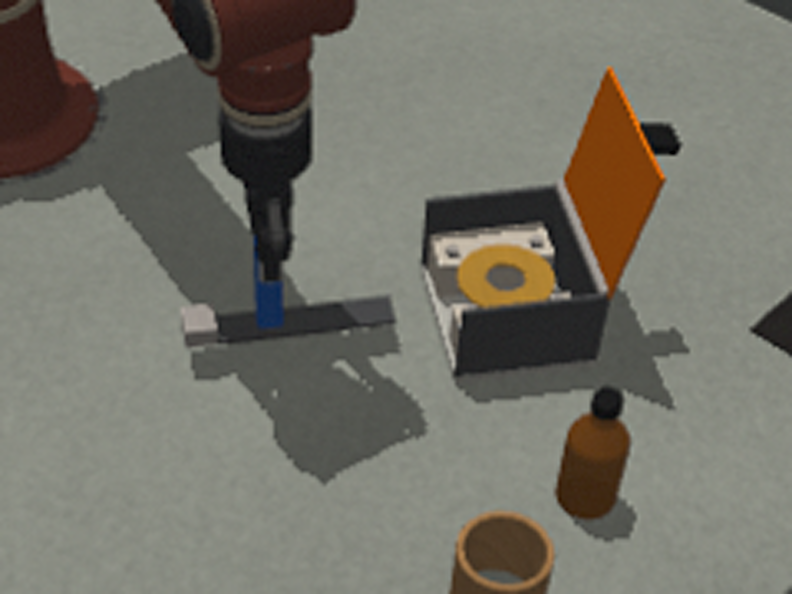

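View pics/ktop9.png

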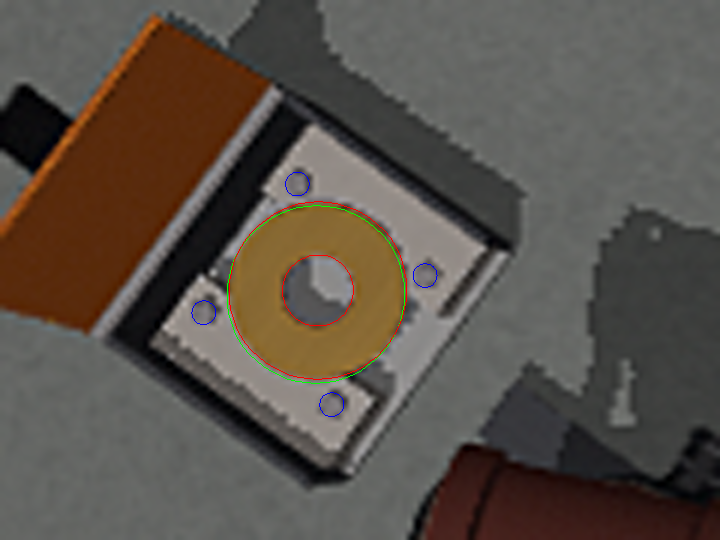

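The ring is clear and centred, and the blade tip is about 44 mm ahead of the base plate. I lower the paddle to the table.

Request:
play_rows:
  deltas:
    - [[0, 0, -0.006], 0]
    - [[0, 0, -0.014], 0]
    - [[0, 0, -0.021], 0]
    - [[0, 0, -0.025], 0]
    - [[0, 0, -0.0275], 0]

```text
time: 22.6
tool_pos: [0.4583, -0.0327, 0.0704]
tool_rot: [-0.0, 0.891, 0.455, -0.0]
contact_force: [0.1, 1.0, -3.2]
gripper_width: 0.176
```

Request:
play_rows:
  deltas:
    - [[0, 0, -0.001], 0]
    - [[0, 0, -0.0018], 0]
    - [[0, 0, -0.0018], 0]

```text
time: 22.98
tool_pos: [0.4585, -0.0328, 0.0691]
tool_rot: [0.0, 0.891, 0.455, 0.0]
contact_force: [0.5, -0.3, -3.2]
gripper_width: 0.184
```

Request:
play_rows:
  deltas:
    - [[0, 0, -0.0005], 0]
    - [[0, 0, -0.0005], 0]

```text
time: 23.22
tool_pos: [0.4587, -0.0328, 0.0689]
tool_rot: [0.0, 0.891, 0.455, 0.0]
contact_force: [-1.0, 0.3, -2.5]
gripper_width: 0.182
```

Request:
play_rows:
  deltas:
    - [[0, 0, -0.0005], 0]
    - [[0, 0, -0.0005], 0]

```text
time: 23.48
tool_pos: [0.4588, -0.0328, 0.0688]
tool_rot: [0.0, 0.891, 0.455, 0.0]
contact_force: [-1.9, 0.4, 4.2]
gripper_width: 0.179
```

Contact: the force has turned to +4 N. I release and retreat upward.

Request:
play_rows:
  deltas:
    - [[0, 0, 0], 0]
    - [[0, 0, 0], 0]
    - [[0, 0, 0], 0]
    - [[0, 0, 0], 0]
    - [[0, 0, 0], 0]
  grip: 1

```text
time: 24.1
tool_pos: [0.4584, -0.0327, 0.068]
tool_rot: [0.0, 0.891, 0.455, 0.0]
contact_force: [0.0, -0.4, 0.2]
gripper_width: 0.999
```

Request:
play_rows:
  deltas:
    - [[0, 0, 0.01], 0]
    - [[0, 0, 0.04], 0]
    - [[0, 0, 0.08], 0]
    - [[0, 0, 0.12], 0]
    - [[0, 0, 0.16], 0]

```text
time: 24.72
tool_pos: [0.4583, -0.0327, 0.2302]
tool_rot: [0.0, 0.891, 0.455, 0.0]
contact_force: [0.6, -0.6, 0.0]
gripper_width: 0.999
```

Request:
play_rows:
  deltas:
    - [[-0.01, -0.05, 0], 0]
    - [[-0.02, -0.1, 0], 0]
    - [[-0.03, -0.15, 0], 0]
    - [[-0.04, -0.2, 0], 0]
    - [[-0.04, -0.2, 0], 0]

```text
time: 25.35
tool_pos: [0.4177, -0.2353, 0.2288]
tool_rot: [0.0, 0.892, 0.452, 0.0]
contact_force: [-0.9, -0.4, -0.0]
gripper_width: 1.001
```

```bash
python3 chk.py 10; python3 - <<'E'
from h import *
for c in("top","scene"):
    z=np.load(c+"10.npz"); print(coverangle(c,z["im"],z["d"])[3]); r=ringfit(c,z["im"],z["d"],.03,.08,(.5,.66,.08,.22)); print(r["n"],r["slope"],r["z"])
    cv2.imwrite(f"pics/{c}10.png",z["im"])
    W=cloud(c,z["d"]); hsv=cv2.cvtColor(z["im"],cv2.COLOR_BGR2HSV); H,S=hsv[...,0],hsv[...,1]
    b=(H>100)&(H<125)&(S>150)&(W[...,1]>-.15); P=W[b]; print("post top z",P[:,2].max(), P[P[:,2]>.1].mean(0))
E
```

```text
[ 0.4176739  -0.23533345  0.22883689] 53.79014307144802 [-0.8582801  -0.39128695 -0.04398013]
top [0.5837 0.1475] 0.952 along 0.4 lat -2.2
scene [0.586  0.1475] 0.807 along 0.7 lat -0.1
1.7501844920608125
551 [-0.005  0.   ] 0.0582
post top z 0.2834505563055254 [0.4248666 0.060062  0.1632359]
1.7473294963277402
377 [ 0.015 -0.014] 0.0561
post top z 0.1977200921981377 [ 0.46603879 -0.02868598  0.10931937]
```

View pics/scene10.png

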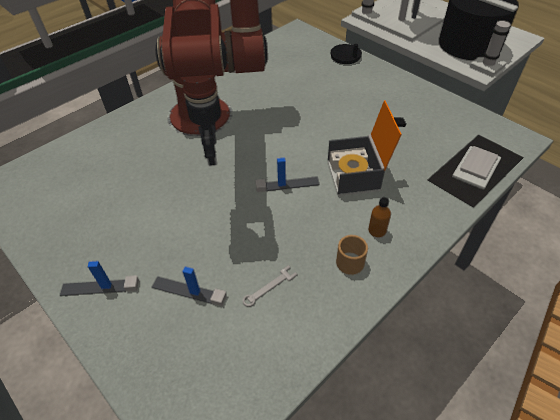

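View pics/top10.png

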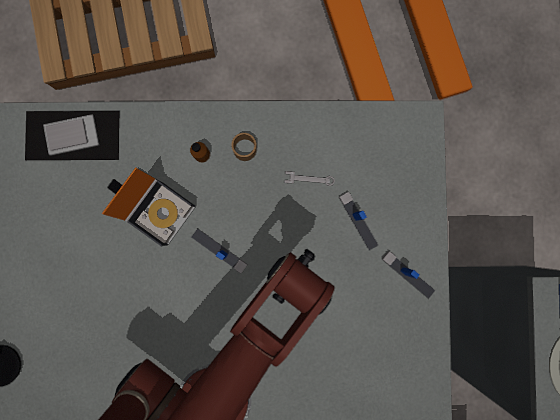

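The cover is at its stop, and the ring lies flat between the pins at (163,212) top and (353,163) scene. The paddle stands flat at (218,252) top. The bottle, core and wrench show at the same pixels as before, and the robot touches nothing. I hand the job in.

```bash
python3 -c "
from plant import ticket; print(ticket.job_done())"
```

```text
the job is handed in; nothing more can be done
None
```

The job is done and handed in at about 25 s on the robot's clock, well under the 72 s limit.

**What I did:**
- **Cover:** I opened it by its tab until it met the stop. The force there rose to about 20 N.
- **Ring:** I took the paddle carrying it, which was the one nearest the base, by its blue post. I carried it level to the station and lowered it onto the rails.
- **Paddle:** I drew it out to the front, set it on the table and backed the gripper away.

**What the last checks showed:**
- **Cover angle:** 1.750 rad in the top view and 1.747 rad in the scene view, against a stop of 1.75.
- **Ring position:** within 0.7 mm of the nest centre along the station. Sideways the two cameras disagree: 0.1 mm off in the scene view and 2.2 mm in the top view. Both are inside the 5 mm play, and the overlay shows the ring clear of all four pins.
- **Ring level:** its top measures 56–58 mm, against 57 mm expected when it lies on the rails. The measured slope is under 0.02.
- **Paddle:** it looks flat on the table in both pictures. My automatic height check on its post failed because it also picked up other blue-toned pixels. The scene view's average for the post top, about 109 mm, fits the 110 mm post.
- **Bystanders:** the bottle, core and wrench are where they were at the start, as far as I can see in the pictures. I didn't measure them.

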